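Pack a soap case under the tray of a hygiene kit box

ROBOT

A 6-joint arm with a two-finger parallel gripper is mounted at the origin on the work surface. World frame = base frame: x ahead of the robot, y to its left, z up, the work surface at z = 0. Lengths are in mm, angles in rad, forces in N, time in s.
With the tool pointing down it reaches from about 300 to 775 mm from the base axis. Payload 14.6 kg.
Tool frame: the origin (TCP) lies on the centre line of the jaws, within the pads' length; the fingertips stand 8 mm ahead of it and the grasp point (between the pads) lies 11 mm behind it; z points along the fingers, y is the direction in which the jaws open and shut (so a half turn about z gives the same grasp; the last joint's range is limited). The gripper opens to 94 mm and grips with 3 to 60 N. Pads are 16 mm wide; open, the fingers measure 119 mm over their backs; the gripper's body (75 mm by 177 mm) begins 78 mm behind the grasp point.
Start: joints at [-1.359, 0.3, 1.521, -0, 1.321, -0.067], TCP at [151.354, -528.754, 213.446] pointing down, gripper open.
Joint ranges: [-3.03, 3.03], [-0.79, 2.21], [0.23, 2.52], [-1.04, 4.18], [0, 3.07], [-2.55, 2.55]. Speed limits (rad/s): [2.22, 2.22, 2.57, 3.14, 3.14, 3.14].

INTERFACE

Orientations are given as [roll, pitch, yaw] about the fixed x, y, z axes, in that order (R = Rz(yaw) Ry(pitch) Rx(roll)).
In Python, from cell import read_state, cams, manip gives the robot as it stands.
- The arm moves only by the shell command python3 -m handwheel 'ROWS' [OPENING] [FORCE]. ROWS is JSON, a list of rows, each a list of 4 numbers: the shift along the tool's x, y, z in m, then the turn about the tool's z in degrees. In form: [[dx, dy, dz, turn], ...]. A call has 1 to 5 rows; each row is the pose to reach, as a shift and turn from the pose measured when the call began, along the tool's axes at that moment; what a row does not reach only later rows make up. A row lasts 1/8 s, in which the tool goes at most 62.5 mm and 10.7 degrees, less where a joint would pass 70% of its speed; a pose out of reach is approached as far as the arm can. A call with a gripper value outside its range is refused whole. OPENING is the closure, from 0 (fully open) to 1 (shut), set as the call begins (- or left out, the last holds). The fingers move at their own pace and stop on an object; FORCE is the grip in N (left out, the last holds). Time passes only in rows, so rows that repeat a pose let the fingers close. It gives the time, the measured TCP pose, the force and the opening at its end, in the units of the state.
- read_state(): the state, without advancing time (a new reading comes with each control period).
- cams.camera(name): name is "scene" or "top" or "wrist"; returns the picture (400x640x3 uint8, red, green, blue); there is no depth.
- cams.get_calibration(name): a dict with "vertical_fov" (degrees; the focal length in pixels is half the picture's height over the tangent of half this angle, whatever the lens; pixels are square), "cx", "cy" (the principal point, pixels), "dist_coeffs" ([k1, k2, p1, p2, k3] as OpenCV has them; the pictures are not rectified), "R" (3x3) and "t" (3): a world point X has camera coordinates R X + t. Camera axes: x right, y down, z forward; pixel columns grow to the right and rows downward; lengths in mm; the calibration is good to about 2 mm. A picture is of the moment at which its call begins: read the wrist's pose just before it. get_calibration takes no time and is no camera call; for the wrist camera it gives the pose at the moment of the call.
- manip.sign_off(): hands the job in, once; it reports no verdict.
The state is a dict: "clock": time; "joints": joint angles; "qd": joint speeds; "effort": joint torques, N m; "eef_pos": TCP position; "eef_rot": TCP orientation; "wrist_force": force on the tool from outside, world axes, zero at the start; "moment": the same for the moment, N m; "finger_gap": finger opening in mm.
Only numpy, scipy, OpenCV 4.12 (cv2) and the standard library are available. Lean on these libraries where they do the work, as an engineer would, in place of code of your own. Each camera call takes 0.05 s, during which the arm holds its last target. There are 200 camera calls.

TASK

Swing the yellow tray of the grey kit box by its black handle all the way up and over to the right of the box, lay the orange soap case flat in the compartment underneath, and lower the tray fully back down over it. Let go of everything at the end.

Things in the scene. Friction and masses are not known exactly. Their poses are not given: they have to be found in the camera images.
- kit_box: Grey open plastic box, 260 (its x) x 160 (its y) x 66 mm high, walls and floor 5 mm, fixed to the table, turned up to 17 degrees. Origin: centre of its underside; z up. Inside, one compartment of 250 x 150 mm. The yellow tray (228 x 136 x 24 mm, holding small fixed stock), when down, covers it: tray rim flush with the box's, tray underside 42 mm above the origin, 37 mm above the floor.
- tray_arm (a joint): Angle a (rad) of the arms carrying the tray: 0 fully down (as it starts), 2.6 fully over (stop). The tray stays level and never turns: each point moves on a 90 mm arc, 90*(1-cos a) mm towards the box's -y (robot's right) and 90*sin a mm up; at 2.6 it is 167 mm aside, 46 mm higher, clear of the compartment. Stiff: stays where left; 5 to 8 N at the handle moves it.
- tray_handle (a point): Centre of the tray's black handle bar, 14 mm wide and high, 92 mm long along the box's x, on an 8 mm post near each end (76 mm clear between them). With the tray down it is 100 mm above the table over the box's centre; it moves with the tray. The space beside and under the bar is free for 34 mm below its centre (the tray's rim). Its axes are the box's.
- orange_case: Loose closed soap case of orange plastic, 96 (its x) x 50 (its y) x 28 mm high, about 0.1 kg, rounded edges, thin dark seam, white label on top. Origin: centre of its underside; z up. Lies flat on the table, left of the box as the robot sees it. A blue and a green case of the same shape lie near it, which one where varies.
Mind the look-alikes: they are no part of the job. Several things look just like the orange_case: the one meant starts farthest from the robot's base.

How it is judged (in metres and radians):
On the way, in this order (a step that is already met when the one before it is completed fails the run):
1. the tray is swung up and over, clear of the compartment (at least 2.0 rad) (value of joint tray_arm above 2 rad), for 0.2 s.
2. the orange case lies in the compartment, the tray still up (value of joint tray_arm above 1.6 rad and x of orange_case in the frame of kit_box between -0.105 and 0.105 m and y of orange_case in the frame of kit_box between -0.06 and 0.06 m and z of orange_case in the frame of kit_box below 0.018 m and angle between orange_case's own z axis and vertical below 0.2 rad), for 0.2 s.
At the end, for the whole second after the job is handed in: The orange case lies at rest on the compartment's floor (origin within 105 mm along the box's x and 60 mm along its y of the box's centre, under 18 mm above the box's underside, tilted under 0.2 rad) and the tray is down over it at rest (joint under 0.12 rad, about 11 mm) (value of joint tray_arm below 0.12 rad and velocity of joint tray_arm above -0.1 rad/s and x of orange_case in the frame of kit_box between -0.105 and 0.105 m and y of orange_case in the frame of kit_box between -0.06 and 0.06 m and z of orange_case in the frame of kit_box below 0.018 m and angle between orange_case's own z axis and vertical below 0.2 rad and linear speed of orange_case below 0.03 m/s); the robot touches nothing.
It also fails if it takes over 67 s, if anything falls off the work surface, if the arm or the gripper's body presses on something with over 40 N, if the wrist force passes 120 N, or if a joint passes its speed limit or range.

## Working session

There is one attempt and no reset: what is moved stays moved. The work goes in short steps, Python scripts to look and compute and a shell command to move; the robot and the scene stay as the last step left them, time stands still between calls to the robot, and variables do not carry over. Pictures are saved under pics/ and viewed, about 8 in all and at most 12, crops included, and the job is handed in when it is done.

```bash
mkdir -p pics; ls; python3 - <<'E'
from cell import read_state,cams
import cv2
s=read_state();print(s)
for n in("scene","top"):
    im=cams.camera(n);cv2.imwrite(f"pics/{n}0.png",im[:,:,::-1]);print(n,cams.get_calibration(n))
E
```

```text
pics
{'clock': 0.0, 'joints': array([-1.35857566e+00,  3.00464326e-01,  1.52159417e+00, -4.56886002e-05,
        1.32071367e+00, -6.65782334e-02]), 'qd': array([-1.38227725e-03,  4.50354937e-04,  6.56017928e-05,  8.66345979e-04,
       -5.84382976e-04,  9.39384624e-04]), 'effort': array([-1.36297320e-03, -5.31805944e+01, -3.52735555e+01,  7.07765669e-02,
        2.44184292e-02, -9.08290872e-05]), 'eef_pos': array([ 151.3024555 , -528.50511675,  212.88450974]), 'eef_rot': array([-3.14041281e+00, -3.43156829e-05,  2.78810210e-01]), 'wrist_force': array([0.35438514, 0.04745618, 0.99553474]), 'moment': array([-0.0313086 ,  0.00756002,  0.01113186]), 'finger_gap': 94.09288607446607}
scene {'vertical_fov': 57.308404078942, 'cx': 317.5837284137159, 'cy': 194.65463212414207, 'dist_coeffs': array([-0.04086281,  0.        ,  0.        ,  0.        ,  0.        ]), 'R': array([[-0.40153836,  0.91576945, -0.01154395],
       [ 0.64747881,  0.27494105, -0.71075918],
       [-0.64771763, -0.29287154, -0.70334069]]), 't': array([  92.32710804, -263.58443394, 1142.31926892])}
top {'vertical_fov': 43.50326906957096, 'cx': 319.507012394741, 'cy': 199.31247738189458, 'dist_coeffs': array([-0.02633264,  0.        ,  0.        ,  0.        ,  0.        ]), 'R': array([[ 0.02283005, -0.9997012 , -0.00873477],
       [-0.9979904 , -0.02227266, -0.05932196],
       [ 0.05910969,  0.01007154, -0.99820069]]), 't': array([  86.06170069,  491.70838099, 1066.03026241])}
```

View pics/top0.png

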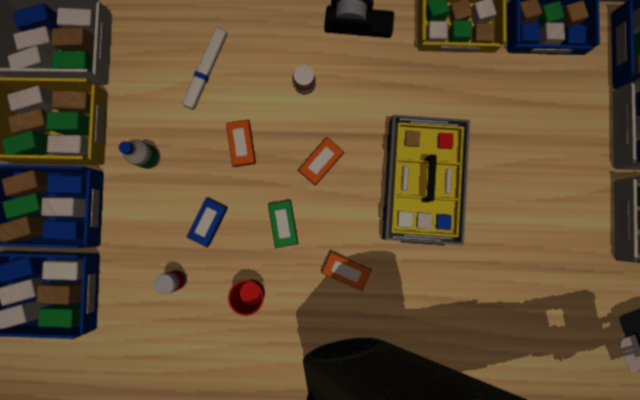

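View pics/scene0.png

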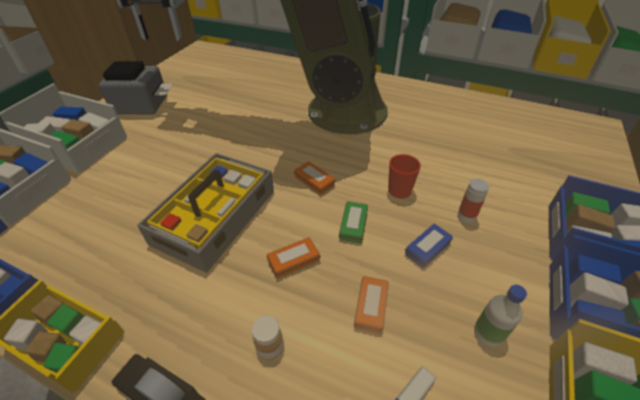

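Candidates for the orange case in the top view are (240,142), (321,160) and (346,270). The blue one at (207,222) and the green one at (283,223) are the wrong colour. Next I measure distances from the base and the box pose.

```bash
cat > h.py <<'E'
import numpy as np,cv2
from cell import read_state,cams
from scipy.spatial.transform import Rotation as Ro
def K(c):
    f=200/np.tan(np.radians(c["vertical_fov"]/2));return np.array([[f,0,c["cx"]],[0,f,c["cy"]],[0,0,1]])
def cast(c,px,z):
    u=cv2.undistortPoints(np.float64(px).reshape(-1,1,2),K(c),c["dist_coeffs"]).reshape(-1,2)
    d=np.c_[u,np.ones(len(u))]@c["R"];o=-c["R"].T@c["t"]
    return (o+d*((z-o[2])/d[:,2])[:,None])[:,:2]
def proj(c,X):
    return cv2.projectPoints(np.float64(X).reshape(-1,1,3),cv2.Rodrigues(c["R"])[0],c["t"],K(c),c["dist_coeffs"])[0].reshape(-1,2)
def blobs(im,lo,hi,amin):
    hsv=cv2.cvtColor(im,cv2.COLOR_RGB2HSV);m=cv2.inRange(hsv,np.array(lo),np.array(hi))
    m=cv2.morphologyEx(m,cv2.MORPH_CLOSE,np.ones((3,3)))
    cs,_=cv2.findContours(m,cv2.RETR_EXTERNAL,cv2.CHAIN_APPROX_NONE)
    return [k for k in cs if cv2.contourArea(k)>amin]
def rect(P):
    (x,y),(w,h),a=cv2.minAreaRect(np.float32(P))
    if w<h:w,h,a=h,w,a+90
    a=(a+90)%180-90
    return np.round([x,y,w,h,a],1)
def totool(target,yaw=None):
    s=read_state();R=Ro.from_euler("xyz",s["eef_rot"]).as_matrix()
    return R.T@(np.array(target)-s["eef_pos"])/1000
E
python3 - <<'E'
from h import *
im=cv2.imread("pics/top0.png")[:,:,::-1].copy();c=cams.get_calibration("top")
for nm,lo,hi,z in(("or",(5,170,60),(14,255,255),26),("yel",(20,190,60),(32,255,255),66)):
    for k in blobs(im,lo,hi,250):
        m=k.reshape(-1,2).mean(0);P=cast(c,k.reshape(-1,2),z);r=rect(P);print(nm,m.round(),r,"dist",np.hypot(*r[:2]).round(),)
# dark handle
g=im.max(2);m=np.zeros_like(g);m[145:215,415:445]=(g[145:215,415:445]<35)*255
k=max(cv2.findContours(m,0,cv2.CHAIN_APPROX_NONE)[0],key=cv2.contourArea);print("handle",rect(cast(c,k.reshape(-1,2),105)))
# box outer rim: project corners clicked
print("rim",cast(c,[(391,117),(468,121),(463,243),(384,239)],66).round())
cv2.imwrite("pics/crop.png",cv2.resize(im[100:300,190:490,::-1],None,fx=2.6,fy=2.6,interpolation=cv2.INTER_CUBIC))
E
```

```text
or [346. 271.] [338.8  37.8  96.8  51.   67.8] dist 341.0
or [321. 160.] [572.3  96.4  95.8  50.8 -39.7] dist 580.0
or [240. 143.] [607.4 270.4  97.   51.   10.1] dist 665.0
yel [ 41. 157.] [563.3 681.9 176.1  11.5  90. ] dist 884.0
yel [427. 179.] [ 533.7 -124.6  227.3  138.8   -2.6] dist 548.0
yel [ 91. 122.] [6.386e+02 5.822e+02 1.613e+02 1.590e+01 1.000e-01] dist 864.0
yel [43. 80.] [727.  687.7 186.4   8.4  89.8] dist 1001.0
yel [464.  32.] [ 864.6 -198.4  175.7  104.5  -89.6] dist 887.0
handle [ 532.3 -120.    90.5   20.4   -2.2]
rim [[ 661.  -48.]
 [ 656. -208.]
 [ 404. -199.]
 [ 408.  -37.]]
```

View pics/crop.png

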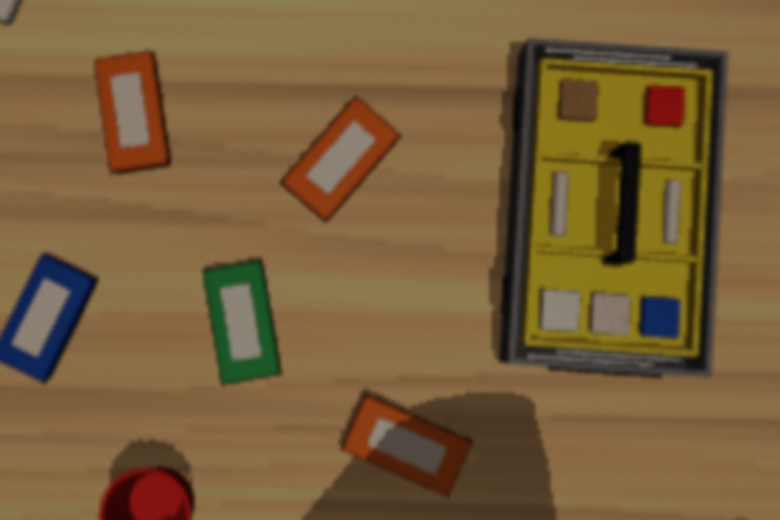

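The orange case at (240,142) is farthest, 665 mm from the base against 580 and 341. It sits at (607,270) with its long axis at 10.1°. The box is near (533,-123) with yaw about -2.4°. Now I move above the handle.

```bash
python3 -c "
from h import *
print(totool([533,-123.5,190]))"
```

```text
[ 0.47841819 -0.2843169   0.02328253]
```

```bash
python3 -m handwheel '[[0.05,-0.03,0,5],[0.1,-0.06,0,10],[0.15,-0.09,0.005,15],[0.2,-0.12,0.01,18.4],[0.25,-0.15,0.01,18.4]]' 0.4 25; python3 -c "
from h import *
print(totool([533,-123.5,190]),read_state()['eef_rot'])"
```

```text
clock: 0.72
eef_pos: [351.2, -313.8, 202.7]
eef_rot: [-3.14, 0.001, -0.043]
wrist_force: [0.1, -0.8, -0.0]
finger_gap: 56.4
[ 0.17337723 -0.19801826  0.01287021] [-3.14012371e+00  7.59999177e-04 -4.34501609e-02]
```

```bash
python3 -m handwheel '[[0.04,-0.045,0,0],[0.08,-0.09,0.005,0],[0.12,-0.135,0.01,0],[0.174,-0.198,0.013,0],[0.174,-0.198,0.013,0]]'; python3 -m handwheel '[[0,0,0,0]]'; python3 - <<'E'
from h import *
print(totool([533,-123.5,190]))
c=cams.get_calibration("wrist");im=cams.camera("wrist");cv2.imwrite("pics/w1.png",im[:,:,::-1])
print(c); print(proj(c,[[533,-123.5,107],[403,-123.5,66],[663,-123.5,66]]))
E
```

```text
clock: 1.35
eef_pos: [534.9, -121.0, 189.1]
eef_rot: [-3.14, 0.002, -0.041]
wrist_force: [-0.3, -0.4, 0.2]
finger_gap: 56.8
clock: 1.48
eef_pos: [534.9, -120.6, 188.7]
eef_rot: [-3.14, 0.003, -0.039]
wrist_force: [-0.6, -0.2, 0.2]
finger_gap: 56.2
[-0.00179458  0.00294404 -0.00131886]
{'vertical_fov': 61.3179246036189, 'cx': 322.17035600659847, 'cy': 199.60780045317728, 'dist_coeffs': array([-0.0159829,  0.       ,  0.       ,  0.       ,  0.       ]), 'R': array([[-0.03865688, -0.99925114, -0.0016757 ],
       [-0.96304724,  0.03680888,  0.2668054 ],
       [-0.26654392,  0.01192765, -0.96374897]]), 't': array([-98.58043686, 498.44842038, 512.03276502])}
[[327.31129596 211.23630035]
 [331.23107445 321.97101034]
 [321.03445717  41.6211942 ]]
```

View pics/w1.png

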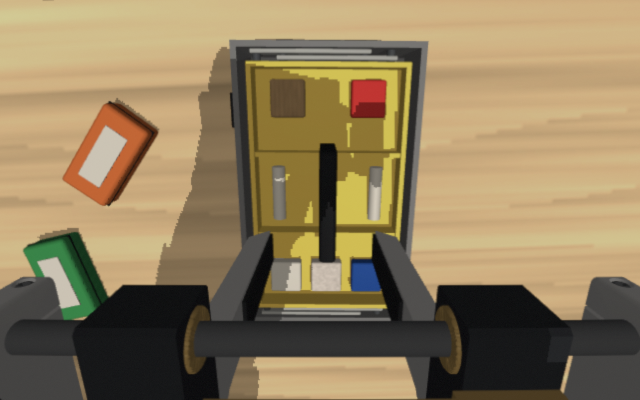

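The handle bar is at columns 319–336, rows 144–262, close to the predicted centre of (327,211). I'll descend after computing from this picture.

```bash
python3 - <<'E'
from h import *
c=cams.get_calibration("wrist")
print(cast(c,[(327.5,144),(327.8,262),(327.5,203)],107).round(1)); print(cast(c,[(231,42),(427,42)],66).round(1))
print(totool([533,-124,89]))
E
```

```text
[[ 585.  -126.1]
 [ 488.9 -122.9]
 [ 539.3 -124.5]]
[[ 665.3  -51.7]
 [ 659.1 -209.4]]
[-0.00110594  0.00301733  0.09976031]
```

```bash
python3 -m handwheel '[[0,0.004,0.03,0],[0,0.004,0.06,0],[0,0.004,0.09,0],[0,0.004,0.0985,0],[0,0.004,0.0985,0]]' 0.4 25 && python3 -m handwheel '[[0,0,0,0],[0,0,0,0],[0,0,0,0]]' 1 25
```

```text
clock: 2.15
eef_pos: [533.8, -125.9, 90.7]
eef_rot: [-3.14, 0.003, -0.041]
wrist_force: [-0.2, 0.3, 0.8]
finger_gap: 56.3
clock: 2.52
eef_pos: [534.0, -125.9, 91.2]
eef_rot: [-3.14, 0.002, -0.041]
wrist_force: [0.2, -0.1, 0.1]
finger_gap: 29.7
```

```bash
python3 -m handwheel '[[0,0,0,0],[0,0,0,0],[0,0,0,0],[0,0,0,0]]' 1 25
```

```text
clock: 3.02
eef_pos: [534.1, -124.6, 91.4]
eef_rot: [-3.138, 0.002, -0.041]
wrist_force: [-0.5, 10.9, 2.4]
finger_gap: 14.0
```

```bash
python3 -m handwheel '[[0,0.001,-0.0134,0],[0,0.004,-0.0266,0],[0,0.009,-0.0391,0],[0,0.0157,-0.0508,0],[0,0.0241,-0.0613,0]]' 1 25
```

```text
clock: 3.65
eef_pos: [532.9, -148.9, 153.1]
eef_rot: [-3.137, 0.003, -0.04]
wrist_force: [1.8, 2.3, -8.0]
finger_gap: 14.1
```

```bash
python3 -m handwheel '[[0,0.010,-0.0092,0],[0,0.0211,-0.0168,0],[0,0.0333,-0.0226,0],[0,0.0462,-0.0265,0],[0,0.0595,-0.0285,0]]' 1 25
```

```text
clock: 4.28
eef_pos: [530.2, -209.2, 181.4]
eef_rot: [-3.136, 0.004, -0.041]
wrist_force: [-0.1, 3.7, -10.2]
finger_gap: 13.9
```

```bash
python3 -m handwheel '[[0,0.0128,0.0003,0],[0,0.0261,0.0024,0],[0,0.039,0.0064,0],[0,0.0511,0.0123,0],[0,0.0622,0.02,0]]' 1 25 && python3 -m handwheel '[[0,0.0099,0.0092,0],[0,0.0180,0.0195,0],[0,0.0180,0.0195,0]]' 1 25
```

```text
clock: 4.9
eef_pos: [527.3, -271.7, 160.9]
eef_rot: [-3.135, 0.004, -0.041]
wrist_force: [0.2, 9.9, -6.2]
finger_gap: 13.6
clock: 5.28
eef_pos: [526.4, -290.0, 140.1]
eef_rot: [-3.134, 0.005, -0.041]
wrist_force: [4.4, 4.5, -11.2]
finger_gap: 13.8
```

The tray is over, at a≈2.57. I release it, rise and go to the case.

```bash
python3 -m handwheel '[[0,0,0,0],[0,0,0,0],[0,0,0,0],[0,0,0,0]]' 0.5 25 && python3 -m handwheel '[[0,0,-0.03,0],[0,0,-0.06,0],[0,0,-0.1,0]]' 0.15; python3 -c "
from h import *
print(totool([590,270,150]))"
```

```text
clock: 5.78
eef_pos: [526.4, -290.2, 140.4]
eef_rot: [-3.135, 0.005, -0.041]
wrist_force: [0.2, -0.6, 0.5]
finger_gap: 46.5
clock: 6.15
eef_pos: [526.6, -290.8, 241.0]
eef_rot: [-3.134, 0.006, -0.041]
wrist_force: [0.5, 0.4, 0.2]
finger_gap: 73.2
[ 0.0409305  -0.56224538  0.09496885]
```

```bash
python3 -m handwheel '[[0,-0.06,0,0],[0,-0.12,0,0],[0,-0.18,0,0],[0.01,-0.24,0,-6],[0.02,-0.3,0,-12.4]]' && python3 -m handwheel '[[0,-0.06,0.01,0],[0,-0.12,0.03,0],[0,-0.18,0.05,0],[0,-0.22,0.06,0],[0,-0.22,0.06,0]]';python3 -c "
from h import *
print(totool([590,270,150]))"
```

```text
clock: 6.78
eef_pos: [558.9, 10.0, 243.6]
eef_rot: [-3.133, 0.003, 0.179]
wrist_force: [0.7, -0.3, 1.0]
finger_gap: 80.0
clock: 7.4
eef_pos: [518.6, 229.0, 184.7]
eef_rot: [-3.134, 0.004, 0.183]
wrist_force: [0.1, -0.3, -0.5]
finger_gap: 80.0
[ 0.07784407 -0.02706012  0.03457209]
```

```bash
python3 -m handwheel '[[0.03,-0.027,0,0],[0.03,-0.027,0,0]]'; python3 - <<'E'
from h import *
c=cams.get_calibration("wrist");im=cams.camera("wrist");cv2.imwrite("pics/w2.png",im[:,:,::-1])
for k in blobs(im,(5,150,60),(14,255,255),800):
    p=k.reshape(-1,2);print(p.mean(0).round(),p.min(0),p.max(0),rect(cast(c,p,28)),rect(cast(c,p,14)))
print(proj(c,[607,270,28]))
t=cams.get_calibration("top");im=cams.camera("top");cv2.imwrite("pics/t2.png",im[:,:,::-1])
E
```

```text
clock: 7.65
eef_pos: [544.1, 261.3, 184.7]
eef_rot: [-3.134, 0.004, 0.183]
wrist_force: [-0.1, -0.8, 0.0]
finger_gap: 79.6
[487. 184.] [432 138] [541 231] [576.2 102.8  95.3  57.2 -39.7] [574.2  95.4  99.4  59.6 -39.7]
[325. 116.] [299  66] [351 168] [609.4 273.   94.2  49.   10.2] [608.9 272.9  98.3  51.1  10.2]
[[327.33598761 122.01716001]]
```

View pics/w2.png

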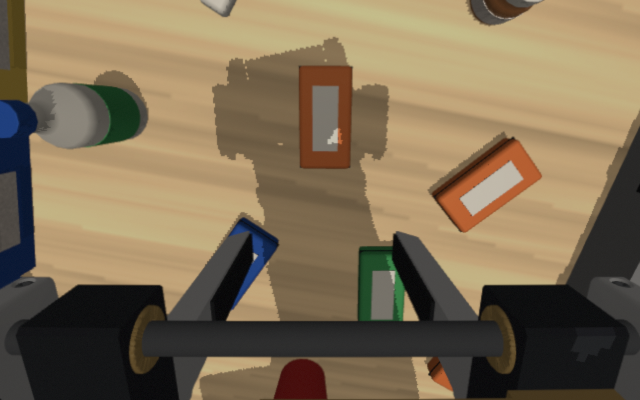

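View pics/t2.png

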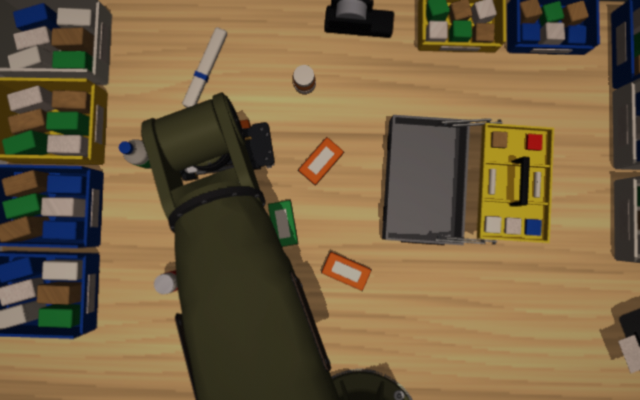

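The tray is fully over and the compartment is open. The wanted case is at wrist pixel (325,116), with clear space around it for the fingers. I descend on it.

```bash
python3 -c "
from h import *
print(totool([608,271.5,13]))"
```

```text
[0.06647248 0.00168887 0.17150903]
```

```bash
python3 -m handwheel '[[0.04,0.0015,0.03,0],[0.066,0.0015,0.07,0],[0.066,0.0015,0.11,0],[0.066,0.0015,0.145,0],[0.066,0.0015,0.145,0]]';python3 -c "
from h import *
print(totool([608,271.5,13]))"
```

```text
clock: 8.38
eef_pos: [606.5, 269.8, 37.6]
eef_rot: [-3.135, 0.009, 0.181]
wrist_force: [0.5, 0.0, 1.5]
finger_gap: 79.5
[ 0.00198508 -0.00127448  0.02458782]
```

```bash
python3 -m handwheel '[[0.002,-0.001,0.012,0],[0.002,-0.001,0.024,0],[0.002,-0.001,0.024,0]]' && python3 -m handwheel '[[0,0,0,0],[0,0,0,0],[0,0,0,0],[0,0,0,0],[0,0,0,0]]' 1 25
```

```text
clock: 8.75
eef_pos: [607.7, 271.1, 13.0]
eef_rot: [-3.135, 0.01, 0.181]
wrist_force: [-0.5, 0.3, 1.0]
finger_gap: 80.0
clock: 9.38
eef_pos: [607.8, 271.1, 13.3]
eef_rot: [-3.135, 0.009, 0.181]
wrist_force: [-0.6, -0.7, 3.0]
finger_gap: 49.9
```

```bash
python3 -m handwheel '[[0,0,-0.04,0],[0,0,-0.09,0],[0,0,-0.14,0],[0,0,-0.15,0]]' && python3 -c "
from h import *
print(totool([533,-114,165]))"
```

```text
clock: 9.88
eef_pos: [610.4, 270.7, 167.0]
eef_rot: [-3.134, 0.004, 0.181]
wrist_force: [1.2, 0.6, -2.5]
finger_gap: 49.8
[-1.45395793e-01  3.64543695e-01 -2.02149179e-04]
```

```bash
python3 -m handwheel '[[-0.02,0.05,0,4],[-0.04,0.1,0,8],[-0.06,0.15,0,12.4],[-0.08,0.2,0,12.4],[-0.1,0.25,0,12.4]]' && python3 -m handwheel '[[0,0,0,0]]' && python3 -c "
from h import *
print(totool([533,-114,165]),read_state()['eef_rot'])"
```

```text
clock: 10.5
eef_pos: [555.9, 5.3, 164.2]
eef_rot: [-3.135, 0.008, -0.035]
wrist_force: [1.0, -0.3, -1.7]
finger_gap: 49.8
clock: 10.62
eef_pos: [555.0, 2.4, 163.2]
eef_rot: [-3.135, 0.009, -0.039]
wrist_force: [-0.4, 0.3, -1.7]
finger_gap: 49.7
[-0.01744397  0.11720004 -0.00237692] [-3.13529086  0.00935605 -0.03918294]
```

```bash
python3 -m handwheel '[[-0.008,0.05,0,0],[-0.017,0.1,0,0],[-0.017,0.117,0,0],[-0.017,0.117,0.0,0]]' && python3 -m handwheel '[[0,0,0,0]]' && python3 -c "
from h import *
print(totool([533,-114,19]),read_state()['eef_rot'])
c=cams.get_calibration('top');im=cams.camera('top');cv2.imwrite('pics/t3.png',cv2.resize(im[80:280,340:640,::-1],None,fx=2.5,fy=2.5))"
```

```text
clock: 11.12
eef_pos: [533.5, -113.7, 162.0]
eef_rot: [-3.135, 0.01, -0.04]
wrist_force: [1.0, -0.1, -1.1]
finger_gap: 50.0
clock: 11.25
eef_pos: [533.8, -112.3, 161.7]
eef_rot: [-3.134, 0.011, -0.039]
wrist_force: [0.2, -1.3, -1.7]
finger_gap: 49.9
[0.00083249 0.00273199 0.14263425] [-3.13448378  0.01071447 -0.03895241]
```

View pics/t3.png

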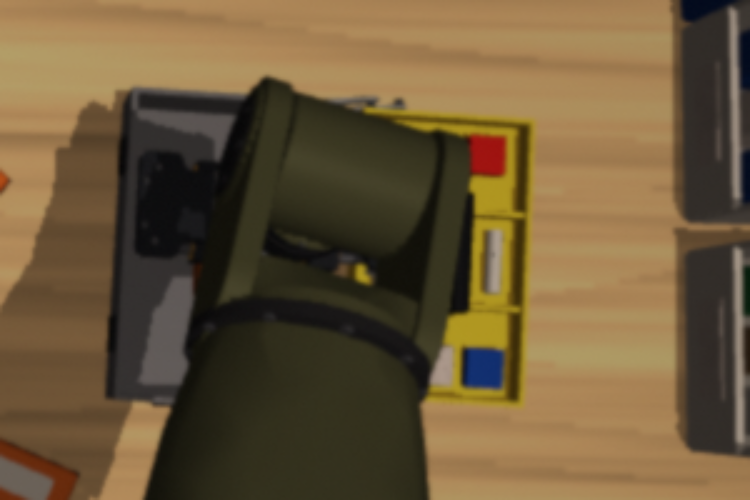

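The compartment below is empty and the arm's apparent shift right is parallax. I lower the case.

```bash
python3 -m handwheel '[[0.001,0.0025,0.03,0],[0.001,0.0025,0.06,0],[0.001,0.0025,0.09,0],[0.001,0.0025,0.125,0],[0.001,0.0025,0.125,0]]' && python3 -m handwheel '[[0,0,0.006,0],[0,0,0.012,0]]'; python3 -c "
from h import *
print(totool([533,-114,19]))"
```

```text
clock: 11.92
eef_pos: [532.2, -112.5, 34.7]
eef_rot: [-3.133, 0.015, -0.037]
wrist_force: [-0.7, -0.6, -1.6]
finger_gap: 49.9
clock: 12.18
eef_pos: [532.6, -112.2, 23.4]
eef_rot: [-3.134, 0.014, -0.037]
wrist_force: [0.7, 1.1, -1.6]
finger_gap: 50.0
[0.00048746 0.00183012 0.00440744]
```

```bash
python3 -m handwheel '[[0,0,0.003,0],[0,0,0.0045,0]]' && python3 -m handwheel '[[0,0,0,0],[0,0,0,0],[0,0,0,0]]' 0.3;  python3 -m handwheel '[[0,0,-0.03,0],[0,0,-0.08,0],[0,0,-0.13,0],[0,0,-0.18,0],[0,0,-0.2,0]]'
```

```text
clock: 12.42
eef_pos: [532.8, -112.2, 19.2]
eef_rot: [-3.134, 0.013, -0.037]
wrist_force: [0.8, -0.8, -2.3]
finger_gap: 49.6
clock: 12.8
eef_pos: [532.9, -112.3, 19.4]
eef_rot: [-3.134, 0.013, -0.037]
wrist_force: [-0.4, -0.2, 0.3]
finger_gap: 65.7
clock: 13.42
eef_pos: [536.0, -114.0, 222.6]
eef_rot: [-3.135, 0.009, -0.037]
wrist_force: [0.7, 0.7, -0.1]
finger_gap: 65.7
```

```bash
python3 -c "
from h import *
print(totool([526.4,-290,200]),totool([526.4,-290,140.5]))"; python3 -m handwheel '[[0,0.05,0,0],[-0.002,0.1,0,0],[-0.003,0.15,0,0],[-0.003,0.177,0.02,0],[-0.003,0.177,0.02,0]]' 0.4; python3 - <<'E'
from h import *
print(read_state()['eef_pos'],totool([526.4,-290,140.5]))
c=cams.get_calibration("wrist");im=cams.camera("wrist");cv2.imwrite("pics/w4.png",im[:,:,::-1])
c2=cams.get_calibration("top");im=cams.camera("top")
for n,cc,i in(("w",c,cv2.imread("pics/w4.png")[:,:,::-1].copy()),("t",c2,im)):
    for k in blobs(i,(5,150,50),(14,255,255),250):
        print(n,k.reshape(-1,2).mean(0).round(),rect(cast(cc,k.reshape(-1,2),31)))
cv2.imwrite("pics/t4.png",im[:,:,::-1]); print(proj(c,[526.4,-290,153]))
E
```

```text
[-0.00289679  0.17633805  0.02148242] [-0.00238888  0.17673181  0.08097895]
clock: 14.05
eef_pos: [525.3, -291.8, 199.8]
eef_rot: [-3.134, 0.011, -0.039]
wrist_force: [0.7, -0.5, 0.3]
finger_gap: 56.2
[ 525.32409703 -291.80357167  199.80553818] [ 0.00165706 -0.00136723  0.05930381]
w [155. 177.] [ 535.4 -116.3   95.5   58.    -1.9]
t [346. 271.] [338.7  37.7  97.3  51.8  68.2]
t [418. 181.] [ 533.5 -112.2   95.8   51.7   -1.9]
t [321. 161.] [571.6  96.4  96.8  51.8 -39.7]
[[321.41347543 222.05622845]]
```

View pics/w4.png

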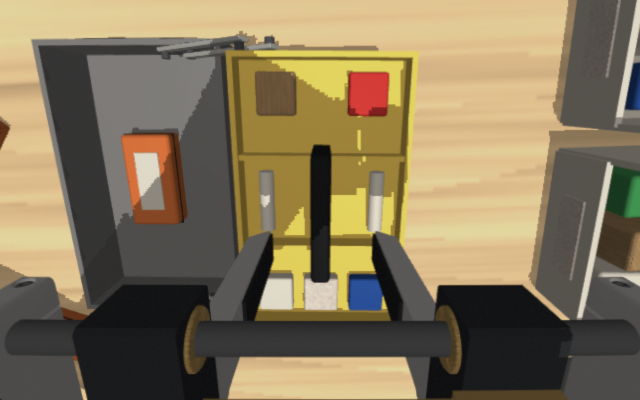

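The case lies flat in the compartment (wrist pixel (155,177), world (533.5,-112)). The handle bar at column 321 is centred between the fingers, so I regrasp it.

```bash
python3 -m handwheel '[[0.0015,-0.0014,0.02,0],[0.0015,-0.0014,0.04,0],[0.0015,-0.0014,0.059,0],[0.0015,-0.0014,0.059,0]]' 0.4 25 && python3 -m handwheel '[[0,0,0,0],[0,0,0,0],[0,0,0,0],[0,0,0,0],[0,0,0,0]]' 1 25 && python3 -m handwheel '[[0,0,0,0],[0,0,0,0]]' 1 25
```

```text
clock: 14.65
eef_pos: [527.5, -287.2, 142.6]
eef_rot: [-3.134, 0.009, -0.036]
wrist_force: [0.7, 0.5, 0.4]
finger_gap: 56.2
clock: 15.28
eef_pos: [527.5, -289.4, 143.5]
eef_rot: [-3.138, 0.008, -0.037]
wrist_force: [-0.8, -13.1, 3.7]
finger_gap: 13.5
clock: 15.52
eef_pos: [527.5, -289.5, 143.5]
eef_rot: [-3.139, 0.008, -0.037]
wrist_force: [-0.6, -1.3, 0.1]
finger_gap: 13.9
```

```bash
python3 -m handwheel '[[0,-0.0093,-0.0121,0],[0,-0.0192,-0.0213,0],[0,-0.0303,-0.0290,0],[0,-0.0424,-0.0349,0],[0,-0.0553,-0.0389,0]]' 1 25
```

```text
clock: 16.15
eef_pos: [529.8, -233.3, 182.3]
eef_rot: [-3.138, 0.008, -0.037]
wrist_force: [5.8, -3.2, -15.9]
finger_gap: 13.6
```

```bash
python3 -m handwheel '[[0,-0.0129,-0.0021,0],[0,-0.0264,-0.0022,0],[0,-0.0397,-0.0002,0],[0,-0.0526,0.0037,0],[0,-0.0648,0.0095,0]]' 1 25 && python3 -m handwheel '[[0,-0.0111,0.0076,0],[0,-0.0211,0.0168,0],[0,-0.0295,0.0273,0],[0,-0.0362,0.039,0],[0,-0.0412,0.0515,0]]' 1 25
```

```text
clock: 16.77
eef_pos: [532.6, -168.8, 172.3]
eef_rot: [-3.141, 0.007, -0.037]
wrist_force: [13.8, -18.2, -23.0]
finger_gap: 13.8
clock: 17.4
eef_pos: [534.7, -128.5, 121.7]
eef_rot: [3.139, 0.003, -0.037]
wrist_force: [5.7, -17.7, -2.9]
finger_gap: 13.6
```

```bash
python3 -m handwheel '[[0,-0.003,0.0137,0],[0,-0.0038,0.024,0],[0,-0.0038,0.027,0],[0,-0.0038,0.028,0]]' 1 25 && python3 -m handwheel '[[0,0,0,0]]'
```

```text
clock: 17.9
eef_pos: [535.0, -124.5, 94.2]
eef_rot: [3.139, 0.003, -0.036]
wrist_force: [1.2, -0.7, 1.8]
finger_gap: 13.3
clock: 18.02
eef_pos: [535.0, -124.4, 94.3]
eef_rot: [3.139, 0.003, -0.036]
wrist_force: [3.3, -5.1, -4.9]
finger_gap: 13.8
```

```bash
python3 -m handwheel '[[0,0,0.0015,0],[0,0,0.0025,0],[0,0,0.0025,0]]' 1 25
```

```text
clock: 18.4
eef_pos: [535.3, -124.5, 93.8]
eef_rot: [3.139, 0.001, -0.036]
wrist_force: [-6.3, -0.3, 20.0]
finger_gap: 13.7
```

At 20 N down the tray is on its stop. I release it, rise, move aside and check.

```bash
python3 -m handwheel '[[0,0,0,0],[0,0,0,0],[0,0,0,0],[0,0,0,0],[0,0,0,0]]' 0.5 && python3 -m handwheel '[[0,0,-0.04,0],[0,0,-0.08,0],[0,0,-0.11,0],[0,0,-0.11,0]]' && python3 -m handwheel '[[-0.03,0.05,0,0],[-0.06,0.1,0,0],[-0.09,0.15,0,0],[-0.1,0.2,0,0],[-0.1,0.2,0,0]]'; python3 - <<'E'
from h import *
c=cams.get_calibration("top");im=cams.camera("top")
for k in blobs(im,(20,190,60),(32,255,255),1500): print(k.reshape(-1,2).mean(0).round(),rect(cast(c,k.reshape(-1,2),66)))
s=cams.camera("scene");cv2.imwrite("pics/f.png",np.hstack([im[80:280,300:600],s[120:320,100:400]])[:,:,::-1])
E
```

```text
clock: 19.02
eef_pos: [535.2, -124.5, 93.6]
eef_rot: [3.139, 0.001, -0.036]
wrist_force: [-0.6, -0.1, 0.1]
finger_gap: 46.8
clock: 19.52
eef_pos: [536.1, -124.4, 205.7]
eef_rot: [3.138, -0.002, -0.036]
wrist_force: [-0.2, 0.3, -0.5]
finger_gap: 47.0
clock: 20.15
eef_pos: [427.5, -322.8, 204.7]
eef_rot: [3.139, -0.001, -0.04]
wrist_force: [0.6, 0.6, -0.1]
finger_gap: 46.9
[427. 179.] [ 533.6 -124.6  227.3  138.7   -2.6]
```

View pics/f.png

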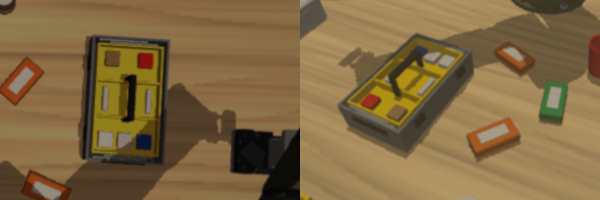

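The tray measures the same as at the start ((533.6,-124.6), against (533.7,-124.6)), flush in the box. The robot is clear of everything.

```bash
python3 -c "
from cell import manip
print(manip.sign_off())"
```

```text
the job is handed in; nothing more can be done
None
```

The job is done and handed in at about 20 s of the 67 s allowed. I swung the tray over by its handle to about 2.57 rad, laid the farthest orange case in the compartment, and lowered the tray back down. The gripper then let go and moved clear.

**Case:** before the tray came down, the pictures showed it lying flat, about 12 mm to the left of the box's centre. The top view put it at (533.5, -112) and the wrist view at (535, -116), a disagreement of about 4 mm that is well inside the limits. It is hidden under the tray now, so I did not see it again.

**Tray:** it pushed back with 20 N against its lower stop. In the last picture it measured within 0.1 mm of its starting position, seated in the box.

**Forces:** the highest wrist force reported was about 32 N, while lowering the tray, against the 120 N limit. No check failed.

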